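# Turn the pantry carousel to the take-out plate

## Robot

A 6-joint arm with a two-finger parallel gripper is mounted at the origin on the work surface. World frame = base frame: x ahead of the robot, y to its left, z up, the work surface at z = 0. Lengths are in m, angles in rad, forces in N, time in s.
With the tool pointing down it reaches from about 0.15 to 0.775 m from the base axis. Payload 6.1 kg.
Tool frame: the origin (TCP) lies midway between the tips of the shut fingers; the grasp point (between the pads) lies 19 mm behind it; z points along the fingers, y is the line along which they close (so a half turn about z gives the same grasp; the last joint's range is limited). The gripper opens to 85 mm and grips with 20 to 120 N. Pads are 22 mm wide; open, the fingers measure 114 mm over their backs; the gripper's body (76 mm by 85 mm) begins 54 mm behind the grasp point. The pads swing forward as they close: fully open they stand 13 mm farther back than shut.
Start: joints at [-1.101, 0.126, -0.04, 1.405, 0, 1.571], TCP at [0.238, -0.468, 0.231] pointing down, gripper open.
Joint ranges: [-2.72, 2.72], [-0.95, 1.95], [-1.27, 1.35], [-1.78, 2.02], [-1.46, 1.47], [-3.14, 3.14]. Speed limits (rad/s): [2.39, 2.39, 3.01, 3.14, 3.14, 3.14].

## Interface

Orientations are given as [roll, pitch, yaw] about the fixed x, y, z axes, in that order (R = Rz(yaw) Ry(pitch) Rx(roll)).
In Python, from workcell import sense, snapshot, camera_info, job_done gives the robot as it stands.
- The arm moves only by the tool servo_tool, never from a script. Its argument "rows" is a list of rows, each an object of numbers: "claw": the closure, from 0 (fully open) to 1 (shut); "dx", "dy", "dz": the shift along the tool's x, y, z in m; "wx", "wy", "wz": the turn, a rotation vector about the tool's x, y, z in degrees. A call has 1 to 12 rows; each row shifts and turns the commanded pose from where the row before left it, along the tool's axes as they then stand; what a row does not reach is not made up. A row lasts 1/10 s, in which the tool goes at most 50 mm and 8.59 degrees, less where a joint would pass 70% of its speed; a pose out of reach is approached as far as the arm can. A call is refused whole if a number of a shift passes 0.05 or a number of a turn 8.59, either way. A call with a gripper value outside its range is refused whole. The fingers move at their own pace and stop on an object; "newtons" is the grip in N (left out, the last holds). Time passes only in rows, so rows that do not move let the fingers close. It gives the time, the measured TCP pose, the force, the opening and the grip force at its end, in the units of the state.
- sense(): the state, without advancing time (a new reading comes with each control period).
- snapshot(name): name is "scene" or "top"; returns (picture, depth): 420x560x3 uint8, blue, green, red; 420x560 float32, m along the optical axis (not along the pixel's ray), 0 where there is no reading.
- camera_info(name): a dict with "fx", "fy", "cx", "cy" (pixels), "dist" ([k1, k2, p1, p2, k3] as OpenCV has them; the pictures are not rectified), "xyz" and "orientation" of the camera in the world. Camera axes: x right, y up, looking along -z (the intrinsics and any distortion apply to the point x, -y, -z); pixel columns grow to the right and rows downward; lengths in m; the calibration is good to about 2 mm. A picture is of the moment at which its call begins. camera_info takes no time and is no camera call.
- job_done(): hands the job in; it is judged then, once.
The state is a dict: "time": time; "joint_positions": joint angles; "dq": joint speeds; "effort": joint torques, N m; "eef_pos": TCP position; "eef_rot": TCP orientation; "ft_force": force on the tool from outside, world axes, zero at the start; "wrist_torque": the same for the moment, N m; "opening": finger opening in m; "gripper_force": force on a finger pad.
Only numpy, scipy, OpenCV 4.12 (cv2) and the standard library are available. Lean on these libraries where they do the work, as an engineer would, in place of code of your own. Each camera call takes 0.05 s, during which the arm holds its last target. There are 200 camera calls.

## Task

Turn the pantry carousel until the narrow-necked bottle stands squarely in front of the middle of the steel take-out plate, in the gap of the wire rail, and leave it at rest there. Turn it only by pushing gently with a fingertip against the arms of the handle on top of the column: do not grip the handle, do not touch the tray or the containers, lift nothing and tip nothing. Leave the other things on the worktop where they are.

Things in the scene. Friction and masses are not known exactly. Their poses are not given: they have to be found in the camera images.
- base: the carousel's fixed wooden base, a disc 330 mm across and 14 mm thick, fixed to the worktop. Origin: on the carousel's vertical axis, at worktop level; z up. Its -x axis points to the middle of the take-out plate. A fixed steel wire gallery (rail 6 mm thick, centred 56 mm above the worktop, 156 mm from the axis) rings it, with one gap at the take-out plate
- takeout (a point): centre of the top face of the steel take-out plate, a fixed block 100 mm wide and 75 mm deep, top 30 mm above the worktop, level with the tray; 187.5 mm from the carousel's axis, in the gap of the gallery
- carousel (a joint): turn of the carousel (rad), grows anticlockwise seen from above. Tray, column and handle turn together, with no stop within a turn; it stays where it is left (stiff bearing: about 2 N at 60 mm from the axis). At 0 one arm of the handle points along the base's +x axis; the others are at 120 and 240 degrees from it
- hub (a point): middle of the hub of the steel turning handle on top of the carousel's column: on the axis, 226 mm above the worktop, the height of the arms' centre lines. Hub 36 mm across, top at 246 mm. Its x axis points along one arm and turns with the joint
- ball_end (a point): centre of the 22 mm ball at the end of one of the handle's three arms (the one at 0 degrees), 88 mm from the axis. The arms are level round steel bars 12 mm thick, centred 226 mm above the worktop, 120 degrees apart. Nothing on the tray is over 170 mm high. The round wooden tray is 290 mm across, top at 30 mm; four containers stand loose on it and ride along
- bottle: the narrow-necked glass bottle on the tray, 50 mm across, 140 mm tall, the only one with a neck and the tallest; it is to come to the take-out plate. Origin: centre of its underside, z up.
- jar_wide: wide low glass jar on the tray, 68 mm across, 80 mm tall. Origin: centre of its underside, z up.
- jar_slim: slim straight glass jar on the tray, 48 mm across, 105 mm tall. Origin: centre of its underside, z up.
- can: steel can on the tray, 66 mm across, 110 mm tall. Origin: centre of its underside, z up.
- mug: white mug standing on the worktop beside the carousel, 80 mm across, 90 mm tall. Origin: centre of its underside, z up.
- tin: steel tin standing on the worktop, 84 mm across, 115 mm tall. Origin: centre of its underside, z up.
- bowl: steel bowl on the worktop, 140 mm across, 55 mm tall. Origin: centre of its underside, z up.
- spoon: wooden spoon lying on the worktop. Origin: under its middle, x along its length
There are look-alikes about, which are no part of the job. What is shaped like the bottle but pink is not meant.

How it is judged:
At the end, for the whole second after the job is handed in: The bottle stands within 13 mm to either side of the take-out plate's middle line, 75 to 125 mm from the axis on the plate's side; the carousel is at rest; all four containers stand upright on the tray; the other things are within 20 mm of where they were (y of bottle in the frame of base between -0.013 and 0.013 m and x of bottle in the frame of base between -0.125 and -0.075 m and velocity of joint carousel between -0.05 and 0.05 rad/s and linear speed of bottle below 0.04 m/s and angle between each of bottle, jar_wide, jar_slim, can's own z axis and vertical below 0.1 rad and z of bottle in the frame of base between 0.024 and 0.036 m and z of jar_wide in the frame of base between 0.024 and 0.036 m and z of jar_slim in the frame of base between 0.024 and 0.036 m and z of can in the frame of base between 0.024 and 0.036 m and distance of each of mug, tin, bowl, spoon from where it was at the start of the episode below 0.02 m); the robot touches nothing.
It fails at once if a container on the carousel is touched by the robot (contact force between any of the fingers, the arm and bottle above 0.5 N or contact force between any of the fingers, the arm and jar_wide above 0.5 N or contact force between any of the fingers, the arm and jar_slim above 0.5 N or contact force between any of the fingers, the arm and can above 0.5 N).
It fails at once if a container on the carousel is lifted (more than 12 mm) or tips (z of any of bottle, jar_wide, jar_slim, can in the frame of base above 0.042 m or angle between any of bottle, jar_wide, jar_slim, can's own z axis and vertical above 0.3 rad).
It fails at once if the tray is turned by its disc instead of by the arms of the handle (contact force between any of the fingers, the arm and carousel_c0 above 1 N).
It fails at once if the handle is gripped or shoved hard (over 30 N) (contact force between the fingers and carousel above 30 N).
It fails at once if something else on the worktop is moved more than 20 mm (distance of any of mug, tin, bowl, spoon from where it was at the start of the episode above 0.02 m).
It also fails if it takes over 48 s, if anything falls off the work surface, if the arm or the gripper's body presses on something with over 40 N, if the wrist force passes 120 N, or if a joint passes its speed limit or range.

## Working session

There is one attempt and no reset: what is moved stays moved. The work goes in short steps, Python scripts to look and compute and a tool call to move; the robot and the scene stay as the last step left them, time stands still between calls to the robot, and variables do not carry over. Pictures are saved under pics/ and viewed, at most 10 in all, crops included, and the job is handed in when it is done.

Besides the shell and the picture viewer there is one more tool, called after ">>>" in YAML: its name, and indented under it one key for each argument. servo_tool: Moves the arm, as the interface text tells. Its arguments: {"type":"object","properties":{"rows":{"type":"array"},"newtons":{"type":"number"}},"required":["rows"]}

```bash
mkdir -p pics; ls
python3 - <<'E'
from workcell import *
import cv2,numpy as np
for n in ("scene","top"):
    p,d=snapshot(n); cv2.imwrite(f"pics/{n}0.png",p); np.save(f"{n}0.npy",d); print(n,camera_info(n))
print(sense())
E
```

```text
pics
scene {'fx': 451.36465701144846, 'fy': 451.36465701144846, 'cx': 281.7234356433178, 'cy': 208.193709108484, 'dist': array([0.04529482, 0.        , 0.        , 0.        , 0.        ]), 'xyz': array([ 1.01496187, -0.90423911,  0.8784713 ]), 'orientation': array([0.95846056, 0.02156871, 0.50630509])}
top {'fx': 488.65029160257035, 'fy': 488.65029160257035, 'cx': 277.5247323430608, 'cy': 206.2532294969522, 'dist': array([-0.13278424,  0.        ,  0.        ,  0.        ,  0.        ]), 'xyz': array([ 0.36266699, -0.01216769,  1.55052044]), 'orientation': array([ 0.1010733 ,  0.01524974, -1.57265248])}
{'time': 0.1, 'joint_positions': array([-1.10099227e+00,  1.26361259e-01, -4.04843838e-02,  1.40536169e+00,
        6.19263408e-06,  1.57078236e+00]), 'dq': array([-0.00074709, -0.00154005,  0.00260995,  0.00044635, -0.00022763,
       -0.00020115]), 'effort': array([ 9.44724593e-05, -4.36901736e+01,  3.53607595e+01,  1.36532358e-02,
        3.82119356e-05, -7.83230291e-06]), 'eef_pos': array([ 0.23752199, -0.46781732,  0.23059486]), 'eef_rot': array([-3.14018165e+00, -6.21232809e-06,  4.69818014e-01]), 'ft_force': array([-0.27887549,  0.29697246, -0.339211  ]), 'wrist_torque': array([0.0241507 , 0.03483868, 0.00340436]), 'gripper_force': 0.0, 'opening': 0.08518519517139402}
```

View pics/scene0.png

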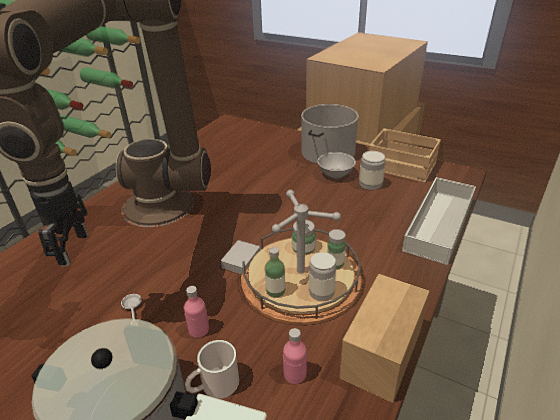

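View pics/top0.png

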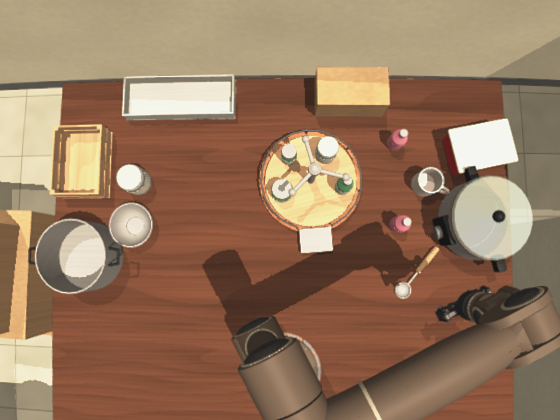

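The scene view shows the green bottle at about (275,275) and the plate at (240,257). In the top view the handle hub is near (315,170), the balls near (347,178), (307,138) and (291,191), the bottle near (345,185) and the plate near (316,239). The bottle has to go clockwise, so I'll zoom in to measure.

Run:
```python
import cv2,numpy as np
a=cv2.imread("pics/top0.png")[115:260,245:375]; a=cv2.resize(a,None,fx=4,fy=4,interpolation=2)
b=cv2.imread("pics/scene0.png")[180:325,215:375]; b=cv2.resize(b,None,fx=4,fy=4,interpolation=2)
cv2.imwrite("pics/c1.png",a);cv2.imwrite("pics/c2.png",b)
```

```text
(no output)
```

View pics/c1.png

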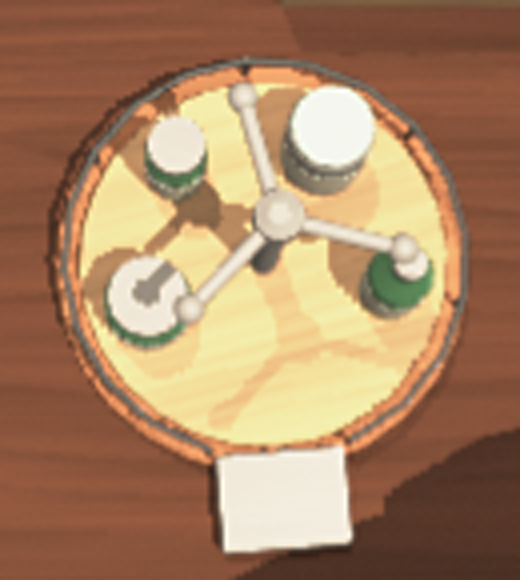

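View pics/c2.png

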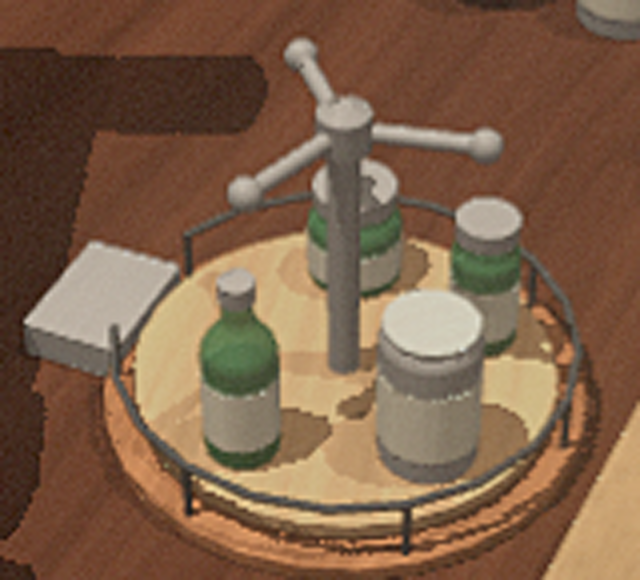

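The crops give, in crop pixels: hub top (278,214), balls (242,96), (404,248) and (189,309), plate corners (217,460), (342,448), (352,540) and (224,552), and bottle cap (410,262) in top and (236,283) in scene.

```bash
cat > h.py <<'E'
import cv2,numpy as np
from workcell import *
from scipy.spatial.transform import Rotation as R
def cast(n,uv,z):
    c=camera_info(n);K=np.array([[c['fx'],0,c['cx']],[0,c['fy'],c['cy']],[0,0,1]])
    p=cv2.undistortPoints(np.array(uv,float).reshape(-1,1,2),K,c['dist'])[:,0]
    d=np.c_[p[:,0],-p[:,1],-np.ones(len(p))]@R.from_euler('xyz',c['orientation']).as_matrix().T
    o=np.array(c['xyz']);return o+d*((np.array(z)-o[2])/d[:,2])[:,None]
def crop(n,uv,z,off): return cast(n,(np.array(uv)+.5)/4-.5+np.array(off),z)
E
python3 - <<'E'
from h import *
np.set_printoptions(precision=4,suppress=True)
T=crop("top",[(278,214),(242,96),(404,248),(189,309),(217,460),(342,448),(352,540),(224,552),(410,262)],[.246]+[.226]*3+[.03]*4+[.17],(245,115))
print(T)
S=crop("scene",[(344,112),(300,54),(486,145),(244,191),(236,283),(240,448)],[.246]+[.226]*3+[.17,.03],(215,180)); print(S)
ax=(T[0]+T[1:4].mean(0)+S[0]+S[1:4].mean(0))[:2]/4
pl=T[4:8].mean(0)[:2]; b=(T[8]+S[4])[:2]/2
an=lambda p:np.degrees(np.arctan2(*(p[:2]-ax)[::-1]))
print(ax,pl,np.linalg.norm(pl-ax),"plate",an(pl),"bottle",an(T[8]),an(S[4]),an(S[5]),"balls",[an(t) for t in T[1:4]],[an(t) for t in S[1:4]],[np.linalg.norm(t[:2]-ax) for t in T[1:4]])
e=T[5]-T[4]+T[6]-T[7]; print("plate edge dir",np.degrees(np.arctan2(e[1],e[0])))
E
```

```text
[[ 0.5984 -0.0918  0.246 ]
 [ 0.6851 -0.069   0.226 ]
 [ 0.5781 -0.1793  0.226 ]
 [ 0.5364 -0.0315  0.226 ]
 [ 0.4436 -0.0556  0.03  ]
 [ 0.4526 -0.153   0.03  ]
 [ 0.3811 -0.16    0.03  ]
 [ 0.3722 -0.0606  0.03  ]
 [ 0.5771 -0.1905  0.17  ]]
[[ 0.6061 -0.1     0.246 ]
 [ 0.5371 -0.0284  0.226 ]
 [ 0.6862 -0.0661  0.226 ]
 [ 0.5776 -0.1744  0.226 ]
 [ 0.5808 -0.193   0.17  ]
 [ 0.5788 -0.1934  0.03  ]]
[ 0.6012 -0.0937] [ 0.4124 -0.1073] 0.18929493203294057 plate -175.86409413602374 bottle -103.95040633256879 -101.58646257946941 -102.62139464230013 balls [np.float64(16.374351732703733), np.float64(-105.05049609672083), np.float64(136.17152035882216)] [np.float64(134.49681052039526), np.float64(17.935475524541136), np.float64(-106.27136059077235)] [np.float64(0.08743608814143242), np.float64(0.08865216497558334), np.float64(0.08976090380257808)]
plate edge dir -84.80549710732178
```

>>> servo_tool:
  rows:
    - {"claw": 1, "dz": -0.02}
    - {"claw": 1, "dz": -0.03}
    - {"claw": 1, "dz": -0.02}
    - {"claw": 1, "dx": 0.02, "dy": -0.009}
    - {"claw": 1, "dx": 0.035, "dy": -0.016}
    - {"claw": 1, "dx": 0.035, "dy": -0.016}
    - {"claw": 1, "dx": 0.035, "dy": -0.016}
    - {"claw": 1, "dx": 0.035, "dy": -0.016}
    - {"claw": 1, "dx": 0.035, "dy": -0.016}
    - {"claw": 1, "dx": 0.035, "dy": -0.016}
    - {"claw": 1}
    - {"claw": 1}
  newtons: 20

```text
$.rows[0]: bad value
```

```bash
python3 -c "
from workcell import *;s=sense();print(s['time'],s['joint_positions'],s['eef_pos'],s['eef_rot'])"
```

```text
0.1 [-1.10099227e+00  1.26361259e-01 -4.04843838e-02  1.40536169e+00
  6.19263408e-06  1.57078236e+00] [ 0.23752199 -0.46781732  0.23059486] [-3.14018165e+00 -6.21232809e-06  4.69818014e-01]
```

>>> servo_tool:
  rows:
    - {"claw": 1.0, "dx": 0.0, "dy": 0.0, "dz": -0.02, "wx": 0.0, "wy": 0.0, "wz": 0.0}
  newtons: 20

```text
time: 0.2
eef_pos: [0.237, -0.4669, 0.2486]
eef_rot: [-3.136, 0.0, 0.47]
ft_force: [0.5, -0.1, -0.0]
opening: 0.0735
gripper_force: 0.0
```

>>> servo_tool:
  rows:
    - {"claw": 1.0, "dx": 0.0, "dy": 0.0, "dz": -0.03, "wx": 0.0, "wy": 0.0, "wz": 0.0}
    - {"claw": 1.0, "dx": 0.0, "dy": 0.0, "dz": -0.02, "wx": 0.0, "wy": 0.0, "wz": 0.0}
    - {"claw": 1.0, "dx": 0.02, "dy": -0.009, "dz": 0.0, "wx": 0.0, "wy": 0.0, "wz": 0.0}
    - {"claw": 1.0, "dx": 0.035, "dy": -0.016, "dz": 0.0, "wx": 0.0, "wy": 0.0, "wz": 0.0}
    - {"claw": 1.0, "dx": 0.035, "dy": -0.016, "dz": 0.0, "wx": 0.0, "wy": 0.0, "wz": 0.0}
    - {"claw": 1.0, "dx": 0.035, "dy": -0.016, "dz": 0.0, "wx": 0.0, "wy": 0.0, "wz": 0.0}
    - {"claw": 1.0, "dx": 0.035, "dy": -0.016, "dz": 0.0, "wx": 0.0, "wy": 0.0, "wz": 0.0}
    - {"claw": 1.0, "dx": 0.035, "dy": -0.016, "dz": 0.0, "wx": 0.0, "wy": 0.0, "wz": 0.0}
    - {"claw": 1.0, "dx": 0.035, "dy": -0.016, "dz": 0.0, "wx": 0.0, "wy": 0.0, "wz": 0.0}
    - {"claw": 1.0, "dx": 0.0, "dy": 0.0, "dz": 0.0, "wx": 0.0, "wy": 0.0, "wz": 5.0}
    - {"claw": 1.0, "dx": 0.0, "dy": 0.0, "dz": 0.0, "wx": 0.0, "wy": 0.0, "wz": 5.0}

```text
time: 1.3
eef_pos: [0.3959, -0.2691, 0.3009]
eef_rot: [-3.141, 0.001, 0.295]
ft_force: [0.6, -0.1, 0.2]
opening: 0.0002
gripper_force: 0.0
```

```bash
python3 -c "
from workcell import *;s=sense();print(s['time'],s['joint_positions'],s['eef_pos'],s['eef_rot'])"
```

```text
1.3 [-5.96958385e-01  4.91594374e-02  2.84439995e-02  1.55094873e+00
 -4.38964117e-05  2.24993235e+00] [ 0.39587014 -0.26908104  0.3008913 ] [-3.14094494e+00  5.79266379e-04  2.94702130e-01]
```

>>> servo_tool:
  rows:
    - {"claw": 1.0, "dx": 0.0315, "dy": -0.0213, "dz": 0.0, "wx": 0.0, "wy": 0.0, "wz": 0.0}
    - {"claw": 1.0, "dx": 0.0315, "dy": -0.0213, "dz": 0.0, "wx": 0.0, "wy": 0.0, "wz": 0.0}
    - {"claw": 1.0, "dx": 0.0315, "dy": -0.0213, "dz": 0.0, "wx": 0.0, "wy": 0.0, "wz": 0.0}
    - {"claw": 1.0, "dx": 0.0315, "dy": -0.0213, "dz": 0.0, "wx": 0.0, "wy": 0.0, "wz": 0.0}
    - {"claw": 1.0, "dx": 0.0315, "dy": -0.0213, "dz": 0.0, "wx": 0.0, "wy": 0.0, "wz": 0.0}
    - {"claw": 1.0, "dx": 0.0315, "dy": -0.0213, "dz": 0.0, "wx": 0.0, "wy": 0.0, "wz": 0.0}
    - {"claw": 1.0, "dx": 0.0, "dy": 0.0, "dz": 0.0, "wx": 0.0, "wy": 0.0, "wz": -8.0}
    - {"claw": 1.0, "dx": 0.0, "dy": 0.0, "dz": 0.0, "wx": 0.0, "wy": 0.0, "wz": -8.0}
    - {"claw": 1.0, "dx": 0.0, "dy": 0.0, "dz": 0.0, "wx": 0.0, "wy": 0.0, "wz": -8.0}
    - {"claw": 1.0, "dx": 0.0, "dy": 0.0, "dz": 0.0, "wx": 0.0, "wy": 0.0, "wz": -8.0}
    - {"claw": 1.0, "dx": 0.0, "dy": 0.0, "dz": 0.0, "wx": 0.0, "wy": 0.0, "wz": -8.0}
    - {"claw": 1.0, "dx": 0.0, "dy": 0.0, "dz": 0.0, "wx": 0.0, "wy": 0.0, "wz": -8.0}

```text
time: 2.5
eef_pos: [0.5387, -0.093, 0.3008]
eef_rot: [-3.141, 0.0, 1.139]
ft_force: [-0.4, 0.4, -0.5]
opening: -0.0001
gripper_force: 0.0
```

>>> servo_tool:
  rows:
    - {"claw": 1.0, "dx": 0.0, "dy": 0.0, "dz": 0.0, "wx": 0.0, "wy": 0.0, "wz": -8.5}
    - {"claw": 1.0, "dx": 0.0, "dy": 0.0, "dz": 0.0, "wx": 0.0, "wy": 0.0, "wz": -8.5}
    - {"claw": 1.0, "dx": 0.0, "dy": 0.0, "dz": 0.0, "wx": 0.0, "wy": 0.0, "wz": -8.5}
    - {"claw": 1.0, "dx": 0.0, "dy": 0.0, "dz": 0.0, "wx": 0.0, "wy": 0.0, "wz": -8.5}
    - {"claw": 1.0, "dx": 0.0, "dy": 0.0, "dz": 0.0, "wx": 0.0, "wy": 0.0, "wz": -8.5}
    - {"claw": 1.0, "dx": 0.0, "dy": 0.0, "dz": 0.0, "wx": 0.0, "wy": 0.0, "wz": -8.5}
    - {"claw": 1.0, "dx": 0.0, "dy": 0.0, "dz": 0.0, "wx": 0.0, "wy": 0.0, "wz": -8.5}
    - {"claw": 1.0, "dx": 0.0, "dy": 0.0, "dz": 0.0, "wx": 0.0, "wy": 0.0, "wz": -8.5}
    - {"claw": 1.0, "dx": 0.0, "dy": 0.0, "dz": 0.0, "wx": 0.0, "wy": 0.0, "wz": -8.5}
    - {"claw": 1.0, "dx": 0.0, "dy": 0.0, "dz": 0.0, "wx": 0.0, "wy": 0.0, "wz": -8.5}
    - {"claw": 1.0, "dx": 0.0, "dy": 0.0, "dz": 0.0, "wx": 0.0, "wy": 0.0, "wz": -8.5}
    - {"claw": 1.0, "dx": 0.0, "dy": 0.0, "dz": 0.0, "wx": 0.0, "wy": 0.0, "wz": -8.5}

```text
time: 3.7
eef_pos: [0.5387, -0.0931, 0.3008]
eef_rot: [-3.142, -0.001, 2.919]
ft_force: [-0.3, 0.1, 0.2]
opening: 0.0001
gripper_force: 0.0
```

Run:
```python
from h import *
p,d=snapshot("scene"); s=sense();print(s['time'],s['joint_positions'],s['eef_pos'],s['eef_rot'])
cv2.imwrite("pics/c3.png",cv2.resize(p[130:330,190:390],None,fx=3,fy=3,interpolation=2))
```

```text
3.75 [-1.71034386e-01  1.80770036e-01  1.77594695e-01  1.56864881e+00
 -7.29626072e-07  4.57092137e-02] [ 0.53868587 -0.09304305  0.30081413] [-3.14154496e+00 -1.02671755e-03  2.92484903e+00]
```

View pics/c3.png

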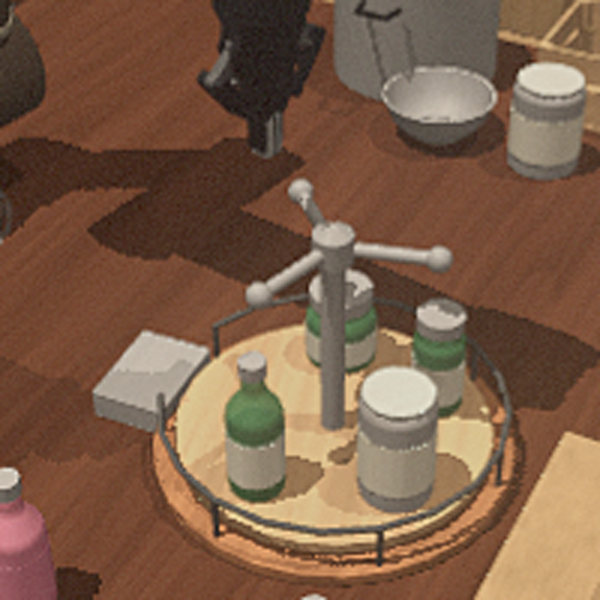

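The fingertip is clear, above and on the robot side of the arm that ends at (300,188) in the crop. I'll line up the yaw, go down beside that arm and begin the arc.

>>> servo_tool:
  rows:
    - {"claw": 1.0, "dx": 0.0, "dy": 0.0, "dz": 0.0, "wx": 0.0, "wy": 0.0, "wz": -6.2}
    - {"claw": 1.0, "dx": 0.0, "dy": 0.0, "dz": 0.0, "wx": 0.0, "wy": 0.0, "wz": -6.2}
    - {"claw": 1.0, "dx": 0.0, "dy": 0.0, "dz": 0.02, "wx": 0.0, "wy": 0.0, "wz": 0.0}
    - {"claw": 1.0, "dx": 0.0, "dy": 0.0, "dz": 0.02, "wx": 0.0, "wy": 0.0, "wz": 0.0}
    - {"claw": 1.0, "dx": 0.0, "dy": 0.0, "dz": 0.02, "wx": 0.0, "wy": 0.0, "wz": 0.0}
    - {"claw": 1.0, "dx": 0.0, "dy": 0.0, "dz": 0.02, "wx": 0.0, "wy": 0.0, "wz": 0.0}
    - {"claw": 1.0, "dx": 0.0, "dy": 0.0, "dz": 0.015, "wx": 0.0, "wy": 0.0, "wz": 0.0}
    - {"claw": 1.0, "dx": 0.0, "dy": 0.0, "dz": 0.0, "wx": 0.0, "wy": 0.0, "wz": 0.0}
    - {"claw": 1.0, "dx": -0.0001, "dy": 0.0032, "dz": 0.0, "wx": 0.0, "wy": 0.0, "wz": 3.0}
    - {"claw": 1.0, "dx": -0.0001, "dy": 0.0032, "dz": 0.0, "wx": 0.0, "wy": 0.0, "wz": 3.0}
    - {"claw": 1.0, "dx": -0.0001, "dy": 0.0032, "dz": 0.0, "wx": 0.0, "wy": 0.0, "wz": 3.0}
    - {"claw": 1.0, "dx": -0.0001, "dy": 0.0032, "dz": 0.0, "wx": 0.0, "wy": 0.0, "wz": 3.0}

```text
time: 4.95
eef_pos: [0.5407, -0.0803, 0.2072]
eef_rot: [3.142, 0.001, 2.916]
ft_force: [0.7, -0.5, 0.0]
opening: 0.0005
gripper_force: 0.0
```

>>> servo_tool:
  rows:
    - {"claw": 1.0, "dx": -0.0001, "dy": 0.0032, "dz": 0.0, "wx": 0.0, "wy": 0.0, "wz": 3.0}
    - {"claw": 1.0, "dx": -0.0001, "dy": 0.0032, "dz": 0.0, "wx": 0.0, "wy": 0.0, "wz": 3.0}
    - {"claw": 1.0, "dx": -0.0001, "dy": 0.0032, "dz": 0.0, "wx": 0.0, "wy": 0.0, "wz": 3.0}
    - {"claw": 1.0, "dx": -0.0001, "dy": 0.0032, "dz": 0.0, "wx": 0.0, "wy": 0.0, "wz": 3.0}
    - {"claw": 1.0, "dx": -0.0001, "dy": 0.0032, "dz": 0.0, "wx": 0.0, "wy": 0.0, "wz": 3.0}
    - {"claw": 1.0, "dx": -0.0001, "dy": 0.0032, "dz": 0.0, "wx": 0.0, "wy": 0.0, "wz": 3.0}
    - {"claw": 1.0, "dx": -0.0001, "dy": 0.0032, "dz": 0.0, "wx": 0.0, "wy": 0.0, "wz": 3.0}
    - {"claw": 1.0, "dx": -0.0001, "dy": 0.0032, "dz": 0.0, "wx": 0.0, "wy": 0.0, "wz": 3.0}

```text
time: 5.75
eef_pos: [0.5509, -0.0577, 0.2072]
eef_rot: [-3.141, 0.0, 2.497]
ft_force: [-2.7, -1.9, -0.1]
opening: 0.0001
gripper_force: 1.2
```

>>> servo_tool:
  rows:
    - {"claw": 1.0, "dx": -0.0001, "dy": 0.0032, "dz": 0.0, "wx": 0.0, "wy": 0.0, "wz": 3.0}
    - {"claw": 1.0, "dx": -0.0001, "dy": 0.0032, "dz": 0.0, "wx": 0.0, "wy": 0.0, "wz": 3.0}
    - {"claw": 1.0, "dx": -0.0001, "dy": 0.0032, "dz": 0.0, "wx": 0.0, "wy": 0.0, "wz": 3.0}
    - {"claw": 1.0, "dx": -0.0001, "dy": 0.0032, "dz": 0.0, "wx": 0.0, "wy": 0.0, "wz": 3.0}
    - {"claw": 1.0, "dx": -0.0001, "dy": 0.0032, "dz": 0.0, "wx": 0.0, "wy": 0.0, "wz": 3.0}
    - {"claw": 1.0, "dx": -0.0001, "dy": 0.0032, "dz": 0.0, "wx": 0.0, "wy": 0.0, "wz": 3.0}
    - {"claw": 1.0, "dx": -0.0001, "dy": 0.0032, "dz": 0.0, "wx": 0.0, "wy": 0.0, "wz": 3.0}
    - {"claw": 1.0, "dx": -0.0001, "dy": 0.0032, "dz": 0.0, "wx": 0.0, "wy": 0.0, "wz": 3.0}
    - {"claw": 1.0, "dx": -0.0001, "dy": 0.0032, "dz": 0.0, "wx": 0.0, "wy": 0.0, "wz": 3.0}
    - {"claw": 1.0, "dx": -0.0001, "dy": 0.0032, "dz": 0.0, "wx": 0.0, "wy": 0.0, "wz": 3.0}
    - {"claw": 1.0, "dx": 0.0, "dy": 0.0016, "dz": 0.0, "wx": 0.0, "wy": 0.0, "wz": 1.5}
    - {"claw": 1.0, "dx": 0.0, "dy": 0.0, "dz": 0.0, "wx": 0.0, "wy": 0.0, "wz": 0.0}

```text
time: 6.95
eef_pos: [0.5779, -0.0372, 0.2069]
eef_rot: [3.141, 0.0, 1.951]
ft_force: [-0.1, 0.8, -0.6]
opening: 0.0003
gripper_force: 0.3
```

Run:
```python
from h import *
p,d=snapshot("scene"); s=sense();print(s['time'],s['eef_pos'],s['eef_rot'],s['ft_force'])
cv2.imwrite("pics/c4.png",cv2.resize(p[180:325,215:375],None,fx=4,fy=4,interpolation=2))
```

```text
7.0 [ 0.57775092 -0.03719467  0.20672597] [3.14108133e+00 1.73866771e-04 1.95179545e+00] [-0.68969636  0.8199745  -0.15180986]
```

View pics/c4.png

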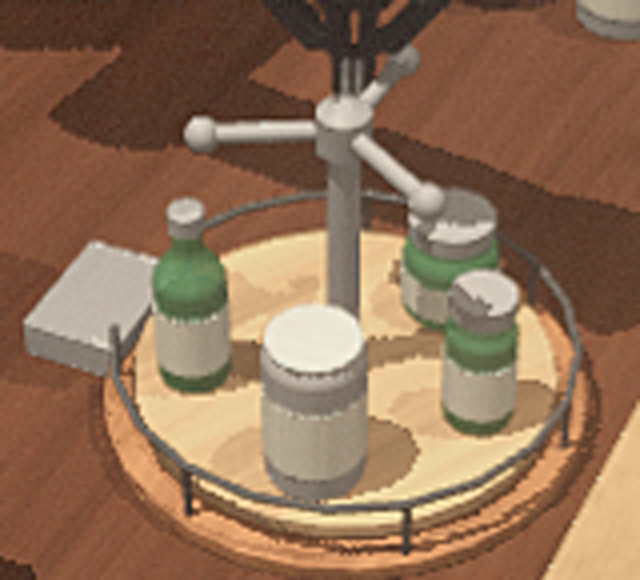

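The carousel has turned. The balls are now at crop (406,60), (201,134) and (430,199), and the bottle cap at (186,212).

```bash
cat > m.py <<'E'
from h import *
ax=np.array([.600,-.0915]);pl=np.array([.4124,-.1073])
def an(p): return np.degrees(np.arctan2(*(p[:2]-ax)[::-1])).round(1)
def rep(balls,cap,base):
    S=crop("scene",balls+[cap,base],[.226]*3+[.17,.03],(215,180))
    print("ballmean",S[:3].mean(0),"balls",[an(s) for s in S[:3]],"bottle",an(S[3]),an(S[4]),"plate",an(pl),"r",[np.linalg.norm(s[:2]-ax).round(4) for s in S[3:]],"lateral",[((s[:2]-ax)@np.array([-np.sin(t:=np.radians(an(pl))),np.cos(t)])).round(4) for s in S[3:]])
E
python3 - <<'E'
from m import *
rep([(300,54),(486,145),(244,191)],(236,283),(240,448))
rep([(406,60),(201,134),(430,199)],(186,212),(193,372))
E
```

```text
ballmean [ 0.60028169 -0.08965686  0.226     ] balls [np.float64(134.9), np.float64(16.4), np.float64(-105.1)] bottle -100.7 -101.7 plate -175.2 r [np.float64(0.1034), np.float64(0.104)] lateral [np.float64(0.0996), np.float64(0.0997)]
ballmean [ 0.60199165 -0.09003943  0.226     ] balls [np.float64(88.5), np.float64(-149.1), np.float64(-26.5)] bottle -145.5 -147.0 plate -175.2 r [np.float64(0.0993), np.float64(0.1011)] lateral [np.float64(0.0492), np.float64(0.0478)]
```

>>> servo_tool:
  rows:
    - {"claw": 1.0, "dx": 0.0, "dy": 0.0016, "dz": 0.0, "wx": 0.0, "wy": 0.0, "wz": 1.5}
    - {"claw": 1.0, "dx": -0.0001, "dy": 0.0032, "dz": 0.0, "wx": 0.0, "wy": 0.0, "wz": 3.0}
    - {"claw": 1.0, "dx": -0.0001, "dy": 0.0032, "dz": 0.0, "wx": 0.0, "wy": 0.0, "wz": 3.0}
    - {"claw": 1.0, "dx": -0.0001, "dy": 0.0032, "dz": 0.0, "wx": 0.0, "wy": 0.0, "wz": 3.0}
    - {"claw": 1.0, "dx": -0.0001, "dy": 0.0032, "dz": 0.0, "wx": 0.0, "wy": 0.0, "wz": 3.0}
    - {"claw": 1.0, "dx": -0.0001, "dy": 0.0032, "dz": 0.0, "wx": 0.0, "wy": 0.0, "wz": 3.0}
    - {"claw": 1.0, "dx": -0.0001, "dy": 0.0032, "dz": 0.0, "wx": 0.0, "wy": 0.0, "wz": 3.0}
    - {"claw": 1.0, "dx": -0.0001, "dy": 0.0032, "dz": 0.0, "wx": 0.0, "wy": 0.0, "wz": 3.0}
    - {"claw": 1.0, "dx": 0.0, "dy": 0.0021, "dz": 0.0, "wx": 0.0, "wy": 0.0, "wz": 2.0}
    - {"claw": 1.0, "dx": 0.0, "dy": 0.0016, "dz": 0.0, "wx": 0.0, "wy": 0.0, "wz": 1.5}
    - {"claw": 1.0, "dx": 0.0, "dy": 0.0011, "dz": 0.0, "wx": 0.0, "wy": 0.0, "wz": 1.0}
    - {"claw": 1.0, "dx": 0.0, "dy": 0.0, "dz": 0.0, "wx": 0.0, "wy": 0.0, "wz": 0.0}

```text
time: 8.2
eef_pos: [0.6059, -0.0331, 0.2063]
eef_rot: [3.141, -0.0, 1.48]
ft_force: [-1.0, -0.9, 1.0]
opening: 0.0003
gripper_force: 0.5
```

Run:
```python
from h import *
p,d=snapshot("scene"); s=sense();print(s['time'],s['eef_pos'],s['eef_rot'],s['ft_force'])
cv2.imwrite("pics/c5.png",cv2.resize(p[180:325,215:375],None,fx=4,fy=4,interpolation=2))
```

```text
8.25 [ 0.60592222 -0.03310693  0.20631629] [ 3.14137599e+00 -8.25797197e-05  1.48048399e+00] [-0.69196336 -0.55658997  0.67358301]
```

View pics/c5.png

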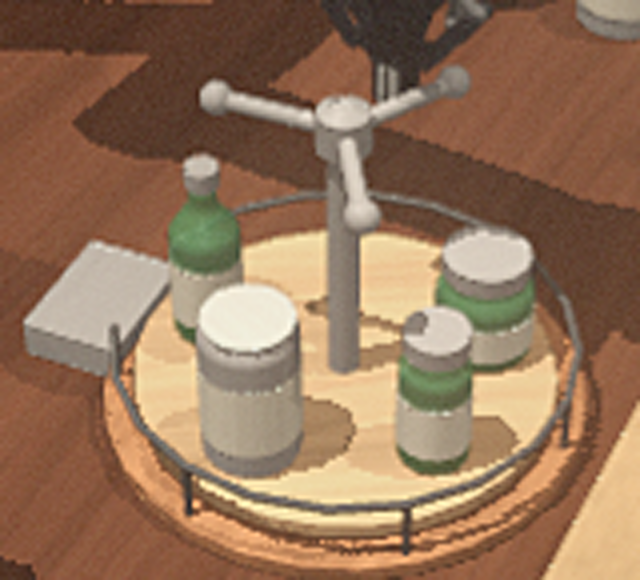

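The balls are now at (455,80), (214,97) and (362,215), with the cap at (201,168). Next I back the finger off, which is counter-clockwise and away from the arm, then raise it.

>>> servo_tool:
  rows:
    - {"claw": 1.0, "dx": 0.0, "dy": -0.005, "dz": 0.0, "wx": 0.0, "wy": 0.0, "wz": 0.0}
    - {"claw": 1.0, "dx": 0.0, "dy": -0.01, "dz": 0.0, "wx": 0.0, "wy": 0.0, "wz": 0.0}
    - {"claw": 1.0, "dx": 0.0, "dy": 0.0, "dz": 0.0, "wx": 0.0, "wy": 0.0, "wz": 0.0}

```text
time: 8.55
eef_pos: [0.5896, -0.0317, 0.2066]
eef_rot: [-3.141, 0.0, 1.48]
ft_force: [-0.6, 0.3, 0.1]
opening: 0.0
gripper_force: 0.0
```

Run:
```python
from m import *
rep([(455,80),(214,97),(362,215)],(201,168),(207,325))
p,d=snapshot("top"); cv2.imwrite("pics/c6.png",cv2.resize(p[115:260,245:375],None,fx=4,fy=4,interpolation=2))
```

```text
ballmean [ 0.60068931 -0.09007533  0.226     ] balls [np.float64(63.7), np.float64(-176.0), np.float64(-55.0)] bottle -173.1 -174.5 plate -175.2 r [np.float64(0.098), np.float64(0.101)] lateral [np.float64(0.0035), np.float64(0.0012)]
```

View pics/c6.png

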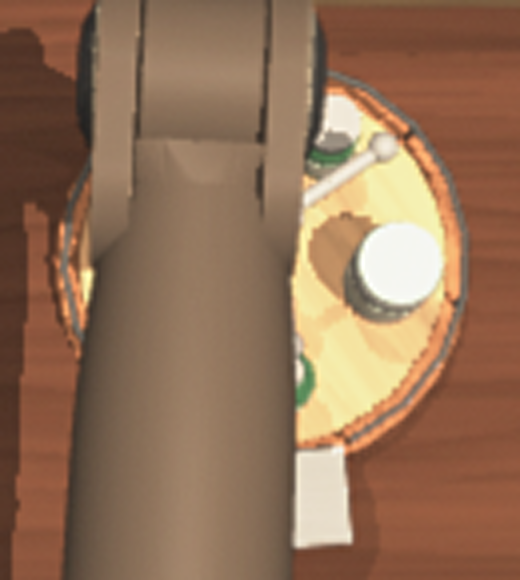

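>>> servo_tool:
  rows:
    - {"claw": 1.0, "dx": 0.0, "dy": 0.0, "dz": -0.02, "wx": 0.0, "wy": 0.0, "wz": 0.0}
    - {"claw": 1.0, "dx": 0.0, "dy": 0.0, "dz": -0.04, "wx": 0.0, "wy": 0.0, "wz": 0.0}
    - {"claw": 1.0, "dx": 0.0, "dy": 0.0, "dz": -0.04, "wx": 0.0, "wy": 0.0, "wz": 0.0}
    - {"claw": 1.0, "dx": 0.0, "dy": 0.0, "dz": 0.0, "wx": 0.0, "wy": 0.0, "wz": 0.0}
    - {"claw": 1.0, "dx": 0.0, "dy": 0.0, "dz": 0.0, "wx": 0.0, "wy": 0.0, "wz": 0.0}

```text
time: 9.1
eef_pos: [0.5915, -0.0318, 0.3074]
eef_rot: [3.139, -0.0, 1.48]
ft_force: [0.6, -0.6, -0.8]
opening: -0.0001
gripper_force: 0.0
```

Run:
```python
from h import *
p,d=snapshot("scene"); q=cv2.resize(p[180:325,215:375],None,fx=4,fy=4,interpolation=2); o=cv2.imread("pics/c5.png")
print(np.abs(q[140:].astype(int)-o[140:]).mean(), sense()['eef_pos'])
print(job_done())
```

```text
14.429343039772727 [ 0.59098478 -0.03177683  0.30603712]
the job is handed in; nothing more can be done
None
```

I turned the carousel about 71° clockwise with the shut fingertip, and the bottle measured about 1–4 mm off the plate's middle line (13 mm allowed). I then backed the finger off, raised it clear and handed the job in at about 9 s; my last before/after picture comparison was inconclusive, and no verdict was returned.

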